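Refit the purge valve knob and hold it pressed in

TASK

The purge valve's D-shaft stands bare under its sliding clear guard. Slide the guard all the way open, fit the blue knob onto the shaft with its white pointer line towards the red mark (flat to flat), push it fully home and then press knob and shaft down to the stop against the spring. Finish while still holding the knob pressed in there; the guard stays open, and leave the tape, the wedge and the V-block where they are.

Things in the scene. Friction and masses are not known exactly. Their poses are not given: they have to be found in the camera images.
- unit: Valve unit, fixed: grey box 120 (x) x 250 (y) x 50 mm high, plain grey top panel. Origin: centre of its underside, on the bench. Its +y is the direction in which the guard opens. Two rails 8 mm high run along y at x = +-48 mm on the panel, with end stops 13 mm high. The shaft stands at x = 0, y = -60 mm of this frame.
- guard (a joint): Sliding guard: clear hood with orange edges, 84 (x) x 90 (y) mm, top 34 mm above the panel (84 mm above the bench), open at both y ends; it covers the shaft when shut. Value in m: 0 shut, 0.12 fully open (at the stop), growing as it slides along the unit's +y. It slides stiffly (2 N friction) and stays where it is left.
- guard_grip (a point): Centre of the orange rib that stands up from the guard's top and moves with it; the rib is 50 (along unit x) x 12 (along unit y) x 20 mm high (its top is 106 mm above the bench). Axes as the unit's. Pinch or push it along the unit's y.
- shaft_tip (a point): Centre of the top of the upright brass D-shaft, 75 mm above the bench when free; moves with it. Radius 7 mm, flat 4 mm from the axis on this frame's +x side, top edge chamfered. Rises 21 mm above a dark bezel (radius 20, 4 mm high) on a white disc (radius 37) with a red mark on the flat's side. The shaft does not turn; the flat's direction differs between starts.
- shaft (a joint): How far the shaft is pushed in, m: 0 free, 0.006 at the stop. Spring: about 3 N to start moving, 9 N at the stop.
- knob: Blue knob, loose, upright, bore down, 0.06 kg. Origin: centre of underside. Round hub, radius 22 mm, z 0 to 17; on it a bar grip 42 (x) x 14 (y) mm, top at z = 40, white pointer line on its top and +x end. Blind D bore 14 deep, radius 8.25, flat 5.25 from the axis at +x (1.25 mm clearance), chamfered. Goes on only with its +x along the shaft tip's +x within about 13 degrees.
- knob_bore (a point): Centre of the bore's closed upper end, 14 mm above the knob's underside; it meets the shaft tip when the knob is home. Axes as the knob's.
- black_tape: Roll of black tape lying flat, 59 x 57 x 19 mm, origin under its centre; a bystander.
- wood_wedge: Wooden wedge, 32 x 90 (y) x 22 mm, origin under its centre; a bystander.
- v_block: Grey steel V-block, 44 x 60 (y) x 42 mm, origin under its centre; a bystander.

How it is judged:
By the outcome, as a careful person would: the job done as asked, in the order asked, and still so for the second after the job is handed in, while the arm keeps its last pose, push and grip.
It also fails if it takes over 58 s, if anything falls off the work surface, if the arm or the gripper's body presses on something with over 40 N, if the wrist force passes 120 N, or if a joint passes its speed limit or range.

ROBOT

A 7-joint arm with a two-finger parallel gripper is mounted at the origin on a cart in front of the work surface, level with it; the furniture and walls round the work are solid. World frame = base frame: x ahead of the robot, y to its left, z up, the work surface at z = 0. Lengths are in mm, angles in rad, forces in N, time in s.
With the tool pointing down it reaches from about 425 to 925 mm from the base axis. Payload 6.8 kg.
Tool frame: the origin (TCP) lies at the very end of the fingers, on their centre line; the grasp point (between the pads) lies 19 mm behind it; z points along the fingers, y is the direction in which the jaws open and shut (so a half turn about z gives the same grasp; the last joint's range is limited). The gripper opens to 88 mm and grips with 3 to 60 N. Pads are 20 mm wide; open, the fingers measure 115 mm over their backs; the gripper's body (75 mm by 178 mm) begins 61 mm behind the grasp point.
Start: joints at [-1.294, 0.477, 0.022, 1.555, -0.011, 1.109, -0.083], TCP at [253.375, 625.659, 222.664] pointing down, gripper open.
Joint ranges: [-2.96, 2.96], [-0.34, 2.1], [-1.41, 1.46], [0.24, 2.44], [-1.37, 4.51], [0.17, 1.92], [-2.96, 2.96]. Speed limits (rad/s): [2.39, 2.39, 3.14, 3.14, 3.14, 3.14, 3.14].

INTERFACE

Orientations are given as a rotation vector (axis times angle).
In Python, from cell import arm gives the robot as it stands.
- The arm moves only by the tool carry_out, never from a script. Its argument "targets" is text: rows parted by semicolons, each of 7 numbers parted by spaces: the shift along the world's x, y, z in cm, then the turn, a rotation vector about the world's x, y, z in rad, then the gripper's target within -1 to 1 (fully open at 1, half-way at 0, shut at -1). A call has exactly 10 rows; each row is the pose to reach, as a shift and turn from the pose commanded when the call began; what a row does not reach only later rows make up. A row lasts 1/8 s, in which the tool goes at most 62.5 mm and 10.7 degrees, less where a joint would pass 70% of its speed; a pose out of reach is approached as far as the arm can. A call with a gripper value outside its range is refused whole. The fingers move at their own pace and stop on an object; the grip force is fixed at half the most. Time passes only in rows, so rows that repeat a pose let the fingers close, or fill a call up. It gives the time, the measured TCP pose, the force and the opening at its end, in the units of the state.
- arm.observe(): the state, without advancing time (a new reading comes with each control period).
- arm.camera(name): name is "scene" or "side" or "wrist"; returns (picture, depth): 480x640x3 uint8, red, green, blue; 480x640 float32, mm along the optical axis (not along the pixel's ray), 0 where there is no reading.
- arm.get_calibration(name): a dict with "mtx" (3x3 intrinsics, pixels), "eye" and "rotation" of the camera in the world. Camera axes: x right, y down, z forward; pixel columns grow to the right and rows downward; lengths in mm; the calibration is good to about 2 mm. A picture is of the moment at which its call begins: read the wrist's pose just before it. get_calibration takes no time and is no camera call; for the wrist camera it gives the pose at the moment of the call.
- arm.hand_in(): hands the job in, once; it reports no verdict.
The state is a dict: "clock": time; "joint_positions": joint angles; "qd": joint speeds; "tau": joint torques, N m; "ee_pos": TCP position; "tool_rot": TCP orientation; "wrist_force": force on the tool from outside, world axes, zero at the start; "wrist_torque": the same for the moment, N m; "grip_width": opening from 0.0 (shut) to 1.0 (fully open).
Only numpy, scipy, OpenCV 4.12 (cv2) and the standard library are available. Lean on these libraries where they do the work, as an engineer would, in place of code of your own. Each camera call takes 0.05 s, during which the arm holds its last target. There are 200 camera calls.

## Working session

There is one attempt and no reset: what is moved stays moved. The work goes in short steps, Python scripts to look and compute and a tool call to move; the robot and the scene stay as the last step left them, time stands still between calls to the robot, and variables do not carry over. Pictures are saved under pics/ and viewed, about 8 in all and at most 12, crops included, and the job is handed in when it is done.

Besides the shell and the picture viewer there is one more tool, called after "Call:" as name(argument=value, ...), one argument or row to a line, values as JSON. carry_out: Moves the arm, as the interface text tells. Its arguments: {"type":"object","properties":{"targets":{"type":"string"}},"required":["targets"]}

```bash
mkdir -p pics; cat > h.py <<'E'
import numpy as np, cv2
from cell import arm
def snap(n,f):
    c=arm.get_calibration(n); p,d=arm.camera(n)
    cv2.imwrite(f'pics/{f}.png',p[:,:,::-1]); np.savez(f'pics/{f}.npz',p=p,d=d,mtx=c['mtx'],eye=c['eye'],rot=c['rotation'])
def load(f): return np.load(f'pics/{f}.npz')
def px(f,u,v,z=None):
    k=load(f); r=np.linalg.inv(k['mtx'])@[u,v,1.]; r=k['rot']@r; e=k['eye'].ravel()
    if z is None: return e+r*k['d'][int(v),int(u)]
    return e+r*(z-e[2])/r[2]
E
python3 - <<'E'
from h import *
snap('scene','s0');snap('side','d0')
print(arm.observe())
for n in('scene','side'):
  c=arm.get_calibration(n);print(c['eye'],c['rotation'])
E
```

```text
{'clock': 0.1, 'joint_positions': array([-1.2941001 ,  0.47772276,  0.02235908,  1.55630188, -0.01152049,
        1.10930623, -0.08313262]), 'qd': array([ 0.00188915, -0.00281817, -0.00018278, -0.00110291, -0.00046633,
       -0.00088887, -0.00116174]), 'tau': array([ 4.45583675e-03, -5.84091032e+01,  1.54013906e+00, -2.73315310e+01,
       -5.42203244e-02,  1.29807243e-02,  6.06393587e-05]), 'ee_pos': array([253.19104766, 625.14938803, 221.79710584]), 'tool_rot': array([-6.00730449e-01, -3.08341427e+00,  2.50858755e-03]), 'wrist_force': array([-0.74713289, -0.04537488, -0.52561911]), 'wrist_torque': array([ 0.01732343, -0.01055515,  0.03818203]), 'grip_width': 1.0029146728132372}
[-153.89619918 -569.09375347 1009.49808961] [-2.16859155  1.06538316 -0.40585584]
[ 506.51942107 -841.47897143  529.4118473 ] [-2.0515774   0.04222923 -0.01027979]
```

View pics/s0.png

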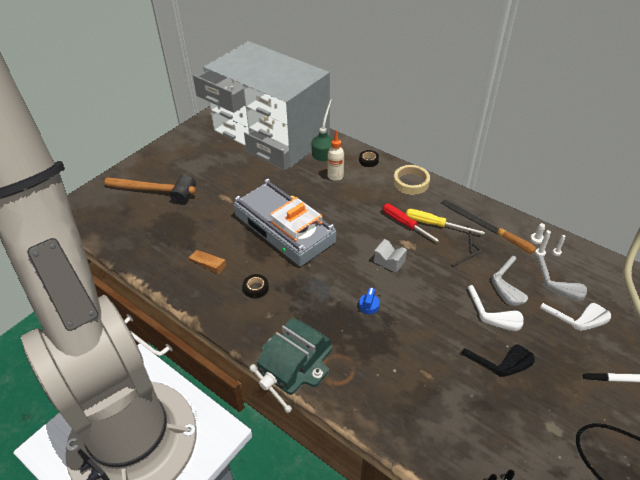

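View pics/d0.png

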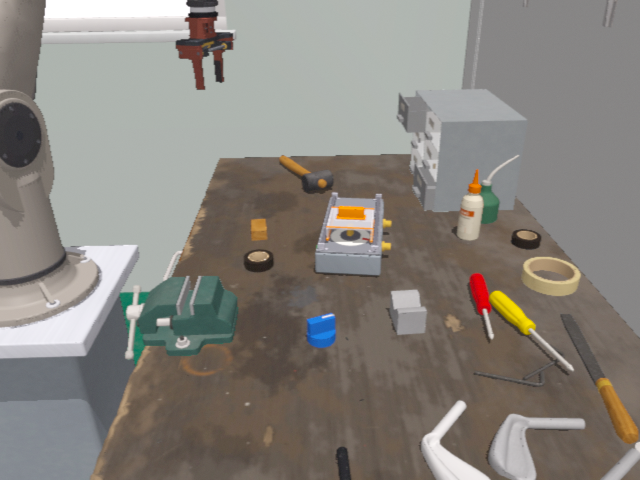

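The scene view shows the unit near (285,220), the knob at (370,300), the tape at (256,286), the wedge at (207,261) and the V-block at (390,255). The side view shows the same layout, with the knob at (321,332) and the shaft and disc at (350,237). Next I enlarge both.

```bash
sed -i "s/rot=c\['rotation'\]/rot=cv2.Rodrigues(np.array(c['rotation'],float))[0] if np.size(c['rotation'])==3 else c['rotation']/" h.py
python3 - <<'E'
import sys
from h import *
snap('scene','s1');snap('side','d1')
a=load('s1')['p'];b=load('d1')['p']
A=cv2.resize(a[175:265,230:340],None,fx=3.6,fy=3.6,interpolation=2); B=cv2.resize(a[280:320,350:400],None,fx=7,fy=7,interpolation=2)
C=cv2.resize(b[190:280,310:400],None,fx=3.6,fy=3.6,interpolation=2);D=cv2.resize(b[305:355,295:350],None,fx=5.5,fy=5.5,interpolation=2)
o=np.zeros((600,800,3),np.uint8)
for im,y,x in((A,0,0),(B,320,0),(C,0,400),(D,325,400)):
  im=im[:600-y,:800-x];o[y:y+im.shape[0],x:x+im.shape[1]]=im
cv2.imwrite('pics/c1.png',o[:,:,::-1])
print('knob s',px('s1',370,303),'d',px('d1',321,335), 'shaft d',px('d1',350,235,75))
E
```

```text
knob s [ 503.61493329 -182.76401498   36.26299284] d [ 519.27692385 -180.5830437    15.9631705 ] shaft d [579.01939459  31.69932208  75.        ]
```

View pics/c1.png

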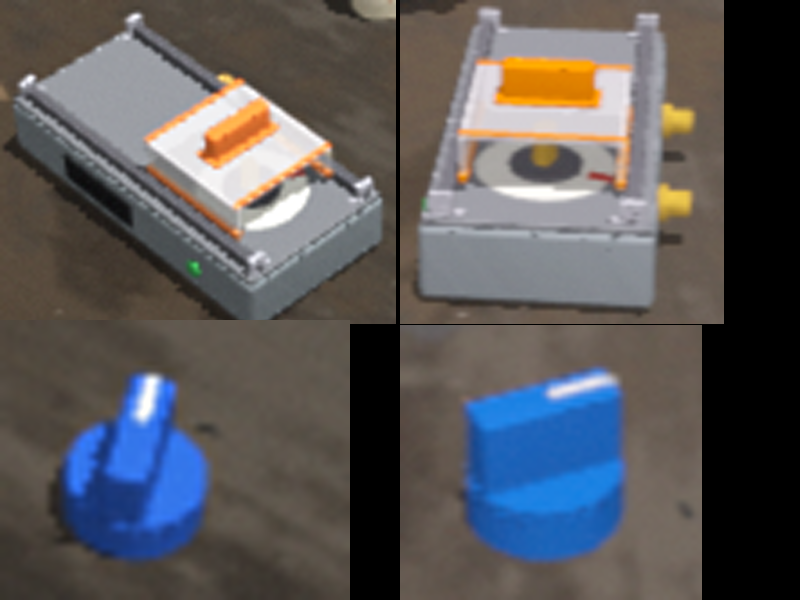

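```bash
python3 - <<'E'
from h import *
A=lambda x,y,z:px('s1',230+x/3.6,175+y/3.6,z)[:2].round(1)
C=lambda x,y,z:px('d1',310+(x-400)/3.6,190+y/3.6,z)[:2].round(1)
B=lambda x,y,z:px('s1',350+x/7,280+(y-320)/7,z)[:2].round(1)
D=lambda x,y,z:px('d1',295+(x-400)/5.5,305+(y-325)/5.5,z)[:2].round(1)
print('posts s',A(135,18,63),A(27,82,63),A(262,258,63),A(365,185,63))
print('front bottom d',C(420,300,0),C(652,305,0))
print('rib top d',C(505,60,106),C(593,62,106),'s',A(203,142,106),A(265,103,106))
print('shaft',C(545,148,75),'red d',C(600,176,52),'s disc right',A(310,175,51))
print('knob s',B(153,377,40),B(143,420,40),B(118,470,40))
print('knob d',D(617,380,40),D(550,393,40),D(473,405,40))
E
```

```text
posts s [655.5 239. ] [559.2 253.4] [526.8  19. ] [618.5   6.6]
front bottom d [515.   24.7] [634.1  13.5]
rib top d [562.7  88.6] [608.2  83.4] s [552.5  86.3] [605.1  77.9]
shaft [580.7  47.2] red d [610.6  58.5] s disc right [613.9  48.8]
knob s [ 537.2 -164.5] [ 521.2 -171.7] [ 500.5 -176.6]
knob d [ 540.6 -163.7] [ 521.9 -168.8] [ 500.6 -173.3]
```

Call:
carry_out(
  targets="3.3 -5.3 0.5 0 0 0.03 1;6.6 -10.6 1 0 0 0.06 1;9.9 -15.9 1.5 0 0 0.1 1;13.2 -21.2 2 0 0 0.13 1;16.5 -26.5 2.5 0 0 0.16 1;19.8 -31.8 3 0 0 0.19 1;23.1 -37.1 3.5 0 0 0.22 1;26.4 -42.4 4 0 0 0.25 1;29.7 -47.7 4 0 0 0.25 1;33 -53 4 0 0 0.25 1",
)

```text
clock: 1.45
ee_pos: [583.7, 94.7, 262.9]
tool_rot: [0.211, 3.134, 0.001]
wrist_force: [0.5, 0.8, -0.2]
grip_width: 1.002
```

```bash
python3 - <<'E'
from h import *
s=arm.observe();print(s['clock'],s['ee_pos'],s['tool_rot'])
snap('wrist','w1');k=load('w1');print(k['eye'],k['rot'].round(2))
E
```

```text
1.45 [583.67477454  94.73830029 262.88034043] [2.11058295e-01 3.13411127e+00 5.75187298e-04]
[508.47482481 104.59906814 425.3402386 ] [[ 0.13  0.95  0.28]
 [ 0.99 -0.13 -0.04]
 [ 0.    0.28 -0.96]]
```

View pics/w1.png

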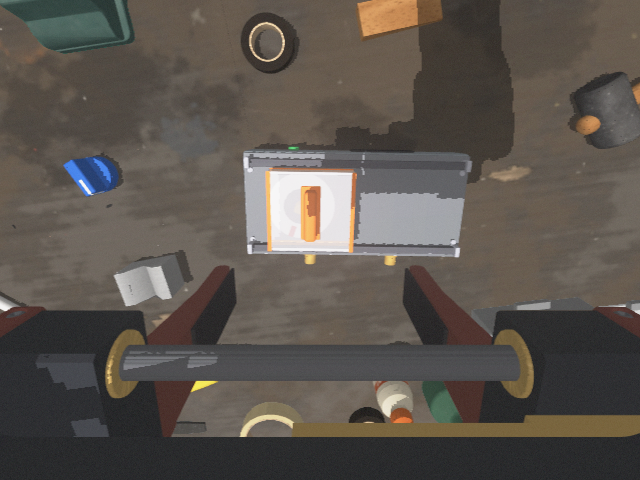

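The wrist view from above shows the rib top from (310,186) to (310,241), the four posts at (247,158), (467,163), (250,248) and (457,250), and the knob at (92,175).

```bash
python3 - <<'E'
from h import *
W=lambda u,v,z:px('w1',u,v,z)[:2].round(1)
print('posts',W(247,158,63),W(467,163,63),W(250,248,63),W(457,250,63))
print('rib',W(303,187,106),W(319,187,106),W(303,240,106),W(318,240,106),'depth',px('w1',311,215))
print('disc',W(304,205,50))
E
```

```text
posts [523.1  26.6] [559.1 254.9] [621.4  10.9] [655.1 242.3]
rib [554.8  83.2] [556.9  98.1] [606.8  75.4] [608.8  90.1] depth [582.80617987  86.81624242 105.74225013]
disc [583.3  77.5]
```

Call:
carry_out(
  targets="-0.1 -0.8 -3 0 0 0 0.3;-0.1 -0.8 -7 0 0 0 0.3;-0.1 -0.8 -11 0 0 0 0.3;-0.1 -0.8 -14 0 0 0 0.3;-0.1 -0.8 -16 0 0 0 0.3;-0.1 -0.8 -17.2 0 0 -0.01 0.3;-0.1 -0.8 -17.2 0 0 -0.01 -1;-0.1 -0.8 -17.2 0 0 -0.01 -1;-0.1 -0.8 -17.2 0 0 -0.01 -1;-0.1 -0.8 -17.2 0 0 -0.01 -1",
)

```text
clock: 2.75
ee_pos: [582.2, 88.5, 91.3]
tool_rot: [0.227, 3.132, 0.001]
wrist_force: [-0.2, 0.5, -0.4]
grip_width: 0.232
```

Call:
carry_out(
  targets="0 0 0 0 0 0 -1;0 0 0 0 0 0 -1;0.22 1.5 0 0 0 0 -1;0.52 3.5 0 0 0 0 -1;0.82 5.5 0 0 0 0 -1;1.12 7.5 0 0 0 0 -1;1.42 9.5 0 0 0 0 -1;1.7 11.4 0 0 0 0 -1;1.84 12.4 0 0 0 0 -1;1.84 12.4 0 0 0 0 -1",
)

```text
clock: 4.0
ee_pos: [598.3, 194.0, 90.7]
tool_rot: [-0.243, -3.124, 0.036]
wrist_force: [-13.5, -39.5, 28.5]
grip_width: 0.133
```

```bash
python3 - <<'E'
from h import *
s=arm.observe();print(s['clock'],s['ee_pos'],s['tool_rot'],s['wrist_force'])
snap('wrist','w2');snap('side','d2')
a=load('w2')['p'];b=load('d2')['p']
o=np.hstack([cv2.resize(a,(400,300)),cv2.resize(b[160:280,290:420],(400,369))[:300]])
A=cv2.resize(a[90:290,150:550],(800,400));B=cv2.resize(b[170:280,270:420],(273,200))
o=np.zeros((600,800,3),np.uint8);o[:400]=A;o[400:,:273]=B;cv2.imwrite('pics/c2.png',o[:,:,::-1])
E
```

```text
4.0 [598.26801567 193.96236541  90.7210861 ] [-0.24334135 -3.12380296  0.03638918] [-13.46241994 -39.48669358  28.53888735]
```

View pics/c2.png

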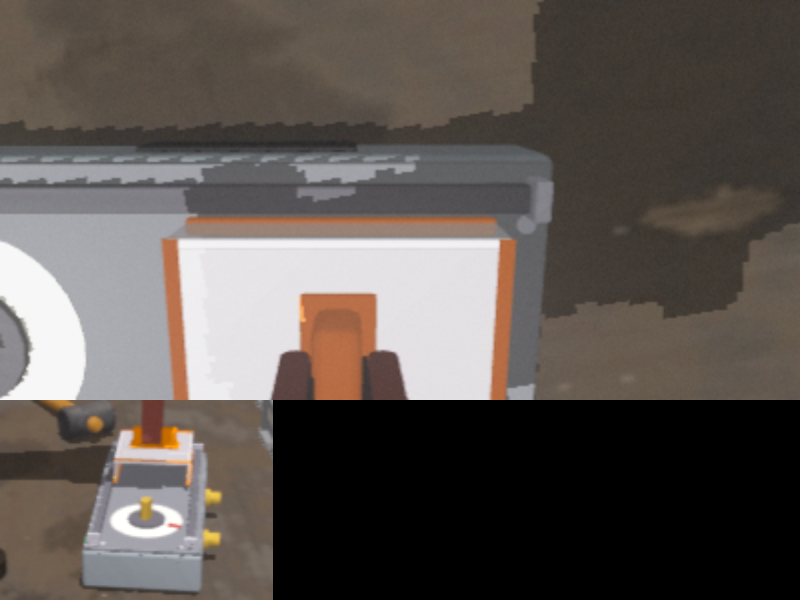

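Call:
carry_out(
  targets="0 0 0 0 0 0 1;0 0 0 0 0 0 1;0 0 0 0 0 0 1;-0.2 -1.7 0 0 0 0 1;-0.2 -1.7 2 0 0 0 1;-0.2 -1.7 6 0 0 0 1;-1 -6 11 0 0 0 1;-2 -12 16 0 0 0 1;-3 -18 17 0 0 0 1;-4 -25 17 0 0 0 1",
)

```text
clock: 5.35
ee_pos: [564.9, -12.9, 262.5]
tool_rot: [0.223, 3.129, 0.003]
wrist_force: [0.5, 0.3, -0.2]
grip_width: 0.997
```

```bash
python3 - <<'E'
from h import *
s=arm.observe();print(s['clock'],s['ee_pos'],s['tool_rot'],s['wrist_force'])
snap('wrist','w3')
E
```

```text
5.35 [564.92471569 -12.89023301 262.50627118] [0.22271848 3.12875396 0.00347798] [ 0.49639259  0.28485396 -0.15612316]
```

View pics/w3.png

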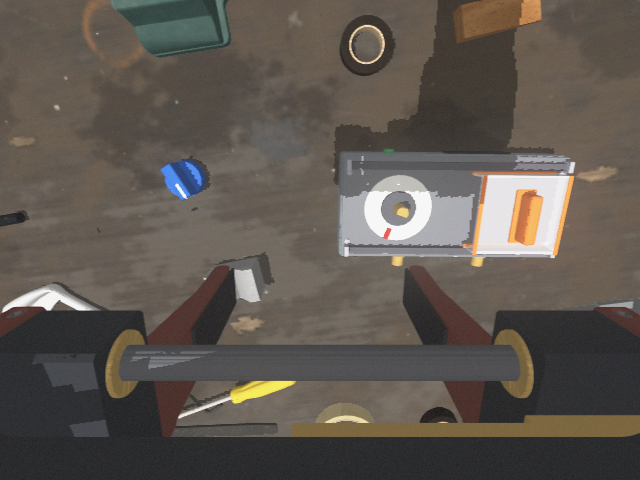

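Guard open at the stop, shaft near (402,211), red mark near (387,233), knob near (185,180). I enlarge knob and shaft.

```bash
python3 - <<'E'
from h import *
a=load('w3')['p']
o=np.hstack([cv2.resize(a[150:210,150:220],(400,343),interpolation=2),cv2.resize(a[170:245,355:445],(400,333),interpolation=2)[:343].copy() if 0 else cv2.copyMakeBorder(cv2.resize(a[170:245,355:445],(400,333),interpolation=2),0,10,0,0,0)])
cv2.imwrite('pics/c3.png',o[:,:,::-1])
h=cv2.cvtColor(a,cv2.COLOR_RGB2HSV)
m=((h[...,0]<8)|(h[...,0]>172))&(h[...,1]>140)&(h[...,2]>90);m[:170]=0;m[245:]=0;m[:,:355]=0;m[:,445:]=0
print('red',np.argwhere(m).mean(0)[::-1],m.sum())
m=(a.min(2)>170);m[:170]=0;m[245:]=0;m[:,:355]=0;m[:,440:]=0
p=np.argwhere(m)[:,::-1];hull=cv2.convexHull(p.astype(np.float32));e=cv2.fitEllipse(hull);print('disc',e)
W=lambda u,v,z:px('w3',u,v,z)[:2].round(1)
print(W(*e[0],51),W(387,233,51))
m=(h[...,0]>100)&(h[...,0]<125)&(h[...,1]>150);m[:, 230:]=0;p=np.argwhere(m);print(p.min(0),p.max(0))
E
```

```text
red [386.69047619 233.02380952] 42
disc ((394.4011535644531, 214.97128295898438), (85.01246643066406, 104.76681518554688), 110.09960174560547)
[591.   69.9] [611.1  59.8]
[160 161] [199 204]
```

View pics/c3.png

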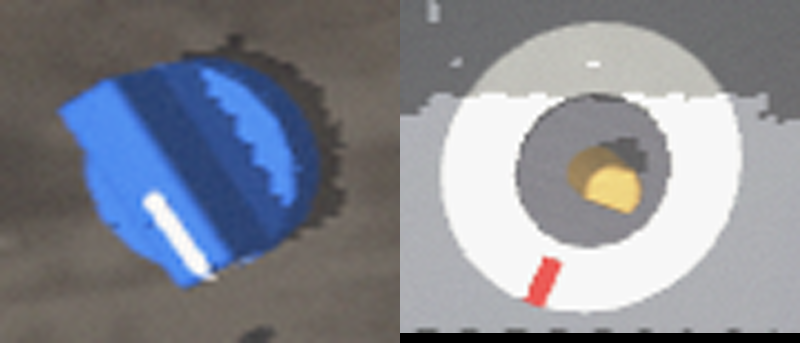

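```bash
python3 - <<'E'
from h import *
R=lambda x,y,z:px('w3',355+(x-400)/4.444,170+y/4.444,z)[:2].round(1)
L=lambda x,y,z:px('w3',150+x/5.714,150+y/5.714,z)[:2].round(1)
d,b,t=R(591,167,51),R(593,170,54),R(612,190,75)
r=R(544,282,51);print(d,b,t,'red',r,'yaw',np.arctan2(*(r-d)[::-1]))
f=R(632,213,75)-R(588,203,75);print('flat',f,np.arctan2(-f[0],f[1]))
k0,k1=L(84,96,40),L(209,273.5,40);print('knob',k0,k1,(k0+k1)/2,np.hypot(*(k1-k0)),np.arctan2(*(k1-k0)[::-1]))
p0,p1=L(152,198,40),L(208,275,40);print('ptr',p0,p1,np.arctan2(*(p1-p0)[::-1]))
print(arm.observe()['ee_pos'])
E
```

```text
[583.   74.6] [583.1  74.4] [583.3  74.2] red [611.7  60.2] yaw -0.46504036576042845
flat [ 3.9 10.2] -0.365201449788171
knob [ 502.2 -178. ] [ 540.  -162.6] [ 521.1 -170.3] 40.816663263917114 0.3868757177310281
ptr [ 523.5 -170. ] [ 540.2 -162.9] 0.40199743836154583
[562.92063924 -23.91357907 262.52504227]
```

Call:
carry_out(
  targets="-1 -3 -3 0 0 0.1 1;-2 -6 -6 0 0 0.22 1;-3 -9 -9 0 0 0.34 1;-4 -13.2 -12 0 0 0.46 1;-4 -13.2 -14 0 0 0.53 1;-4 -13.2 -14 0 0 0.53 0.2;-4 -13.2 -14 0 0 0.53 0.2;-4 -13.2 -14 0 0 0.53 0.2;-4 -13.2 -14 0 0 0.53 0.2;-4 -13.2 -14 0 0 0.53 0.2",
)

```text
clock: 6.65
ee_pos: [524.2, -144.9, 119.6]
tool_rot: [-0.602, 3.083, -0.0]
wrist_force: [-0.7, -1.1, -0.4]
grip_width: 0.603
```

```bash
python3 - <<'E'
from h import *
s=arm.observe();print(s['clock'],s['ee_pos'],s['tool_rot'],s['wrist_force'])
snap('wrist','w4')
a=load('w4')['p'];h=cv2.cvtColor(a,cv2.COLOR_RGB2HSV)
m=(h[...,0]>100)&(h[...,0]<125)&(h[...,1]>150);p=np.argwhere(m);l=np.maximum(p.min(0)-15,0);u=p.max(0)+15;print(l,u,m.sum())
c=a[l[0]:u[0],l[1]:u[1]];f=min(800/c.shape[1],600/c.shape[0]);print('scale',f)
cv2.imwrite('pics/c4.png',cv2.resize(c,None,fx=f,fy=f,interpolation=2)[:,:,::-1])
E
```

```text
6.65 [ 524.15044834 -144.88711328  119.63722198] [-6.01518406e-01  3.08288516e+00 -2.06790961e-04] [-0.71566493 -1.08852624 -0.4292231 ]
[170 250] [262 333] 2307
scale 6.521739130434782
```

View pics/c4.png

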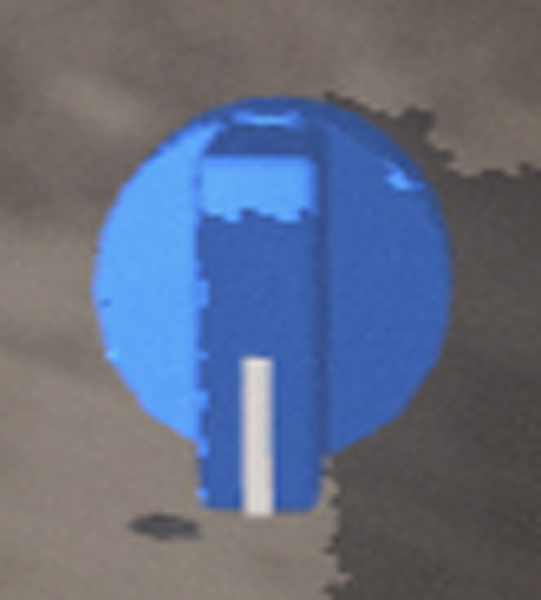

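The bar stands upright in the picture, so the jaws are already aligned with it. The top spans (198..318, 155..510) in the crop.

```bash
python3 - <<'E'
from h import *
s=6.5217;P=lambda x,y,z:px('w4',250+x/s,170+y/s,z)
b,f=P(258,155,40),P(258,510,40);print(b,f,(b+f)/2,np.hypot(*(f-b)[:2]),np.arctan2(*(f-b)[1::-1]),'depth',P(258,300,None)[2])
o=arm.observe();print(o['ee_pos'])
E
```

```text
[ 500.69920549 -177.79991129   40.        ] [ 539.44985201 -163.1514907    40.        ] [ 520.07452875 -170.475701     40.        ] 41.426909512419236 0.36141347810821167 depth 39.94340245000947
[ 524.01709251 -144.94404511  119.50756988]
```

Call:
carry_out(
  targets="-0.4 -2.55 -1 0 0 -0.02 0.2;-0.4 -2.55 -3 0 0 -0.02 0.2;-0.4 -2.55 -6 0 0 -0.02 0.2;-0.4 -2.55 -8 0 0 -0.02 0.2;-0.4 -2.55 -9.5 0 0 -0.02 0.2;-0.4 -2.55 -10 0 0 -0.02 0.2;-0.4 -2.55 -10 0 0 -0.02 0.2;-0.4 -2.55 -10 0 0 -0.02 -1;-0.4 -2.55 -10 0 0 -0.02 -1;-0.4 -2.55 -10 0 0 -0.02 -1",
)

```text
clock: 7.95
ee_pos: [520.1, -170.6, 19.6]
tool_rot: [-0.57, 3.089, -0.0]
wrist_force: [0.9, 0.6, -0.4]
grip_width: 0.298
```

Call:
carry_out(
  targets="0 0 0 0 0 0 -1;0 0 0 0 0 0 -1;0 0 0 0 0 0 -1;0 0 1 0 0 0 -1;0 0 3 0 0 0 -1;0 0 6 0 0 -0.1 -1;0 0 9 0 0 -0.2 -1;0.5 2 11 0 0 -0.3 -1;1 5 11 0 0 -0.4 -1;1.5 8 11 0 0 -0.5 -1",
)

```text
clock: 9.2
ee_pos: [535.1, -89.9, 130.2]
tool_rot: [0.218, 3.133, 0.001]
wrist_force: [0.3, 0.3, -0.4]
grip_width: 0.16
```

Call:
carry_out(
  targets="0.8 3 0 0 0 -0.08 -1;1.8 6 0 0 0 -0.16 -1;2.8 9.5 0 0 0 -0.24 -1;3.8 13 0 0 0 -0.31 -1;4.8 16.4 0 0 0 -0.31 -1;4.8 16.4 0 0 0 -0.31 -1;4.8 16.4 -1 0 0 -0.31 -1;4.8 16.4 -2 0 0 -0.31 -1;4.8 16.4 -2 0 0 -0.31 -1;4.8 16.4 -2 0 0 -0.31 -1",
)

```text
clock: 10.45
ee_pos: [582.8, 72.7, 109.2]
tool_rot: [-0.694, -3.064, 0.0]
wrist_force: [-1.0, -0.2, -0.3]
grip_width: 0.158
```

```bash
python3 - <<'E'
from h import *
s=arm.observe();print(s['clock'],s['ee_pos'],s['tool_rot'],s['wrist_force'])
snap('wrist','w5');snap('side','d5')
a=load('w5')['p'];b=load('d5')['p']
W=cv2.resize(a[150:300,220:420],(800,600),interpolation=2)
o=np.zeros((600,800,3),np.uint8);o[:400,:533]=cv2.resize(a[150:300,220:420],(533,400),interpolation=2);o[400:,:533]=0
D=cv2.resize(b[170:290,300:400],None,fx=2.67,fy=2.67,interpolation=2);o[:D.shape[0],533:533+D.shape[1]]=D[:,:267]
cv2.imwrite('pics/c5.png',o[:400,:,::-1])
E
```

```text
10.45 [582.82687681  72.70375952 109.19456059] [-6.94418445e-01 -3.06368127e+00  4.43217674e-04] [-0.96692959 -0.192426   -0.28725942]
```

View pics/c5.png

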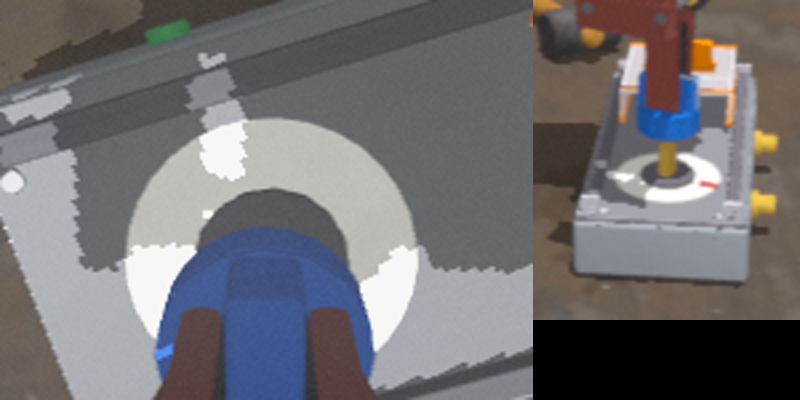

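```bash
python3 - <<'E'
from h import *
s=2.665;P=lambda x,y,z:px('w5',220+x/s,150+y/s,z)[:2]
ee=arm.observe()['ee_pos'][:2];t=-.446;X=np.array([np.cos(t),np.sin(t)]);Y=np.array([-np.sin(t),np.cos(t)])
T=lambda p:(np.round([(p-ee)@X,(p-ee)@Y],1))
print('ee',ee)
print('disc L,R',T(P(125,255,50.5)),T(P(419,255,50.5)),'top(+37)',T(P(272,118,50.5)))
print('bezel top(+20)',T(P(272,188,54)))
print('hub L,R',T(P(157,350,98)),T(P(376,350,98)),'top(+22) z90',T(P(265,228,90)),'z107',T(P(265,228,107)))
print('ptip side', px('d5',300+(668-533)/2.67,170+145/2.67,75))
E
```

```text
ee [583.10919918  73.07501747]
disc L,R [ -1.6 -36.4] [-1.6 39.4] top(+37) [-37.3   1.4]
bezel top(+20) [-20.3   1.4]
hub L,R [  3.4 -22.9] [ 3.4 22.8] top(+22) z90 [-20.8  -0.4] z107 [-26.   -0.4]
ptip side [583.44431116  75.29672026  75.        ]
```

Call:
carry_out(
  targets="0 0.15 -0.5 0 0 0 -1;0 0.15 -1 0 0 0 -1;0 0.15 -1.3 0 0 0 -1;0 0.15 -1.5 0 0 0 -1;0 0.15 -1.7 0 0 0 -1;0 0.15 -1.9 0 0 0 -1;0 0.15 -2.1 0 0 0 -1;0 0.15 -2.3 0 0 0 -1;0 0.15 -2.4 0 0 0 -1;0 0.15 -2.4 0 0 0 -1",
)

```text
clock: 11.8
ee_pos: [582.8, 74.9, 85.2]
tool_rot: [-0.693, -3.064, 0.0]
wrist_force: [0.3, -0.3, -1.2]
grip_width: 0.155
```

Call:
carry_out(
  targets="0 0 -0.2 0 0 0 -1;0 0 -0.4 0 0 0 -1;0 0 -0.5 0 0 0 -1;0 0 -0.6 0 0 0 -1;0 0 -0.8 0 0 0 -1;0 0 -1 0 0 0 -1;0 0 -1.2 0 0 0 -1;0 0 -1.3 0 0 0 -1;0 0 -1.3 0 0 0 -1;0 0 -1.3 0 0 0 -1",
)

```text
clock: 13.05
ee_pos: [582.9, 74.9, 74.1]
tool_rot: [-0.693, -3.064, -0.002]
wrist_force: [-8.5, 0.4, 20.9]
grip_width: 0.159
```

```bash
python3 - <<'E'
from h import *
snap('wrist','w6');snap('side','d6')
s=arm.observe();print(s['clock'],s['ee_pos'],s['wrist_force'])
a=load('w6')['p'];b=load('d6')['p']
o=np.hstack([cv2.resize(a[150:300,180:400],(440,300),interpolation=2),cv2.resize(b[170:280,295:427],(360,300),interpolation=2)])
cv2.imwrite('pics/c6.png',o[:,:,::-1])
E
```

```text
13.15 [582.90022289  74.91568779  74.09227846] [-7.11542298 -0.52530088 20.83000139]
```

View pics/c6.png

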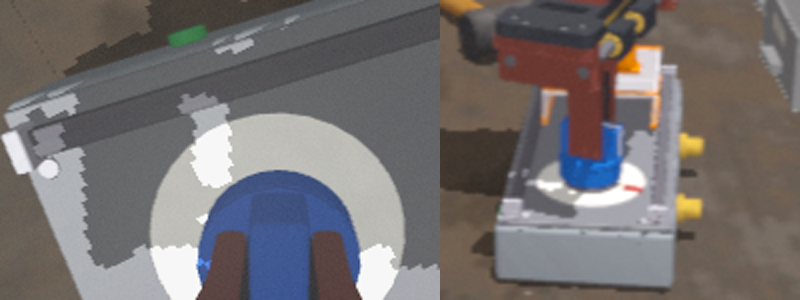

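The knob sits down on the disc and hides the bezel. The guard is still open, and the downward push is a steady 21 N, above the 9 N needed at the stop.

```bash
python3 -c "
from cell import arm
print(arm.hand_in())"
```

```text
the job is handed in; nothing more can be done
None
```

I slid the guard open, fitted the blue knob onto the D-shaft with its pointer line towards the red mark, and pressed it down to the stop. I handed the job in at about 13 s with the gripper still holding the knob down.

**Knob pressed in:**
- At the last check the tool tip was at z = 74.1 mm; I expected about 74.5 mm with the shaft at its stop.
- The downward push was steady at about 21 N, well above the 9 N the spring needs.
- The shaft's depth was not read directly. I judge it from the tool height, the push, and the side view showing the knob's underside down at the bezel.

**Guard:** It moved about 107 mm, not the full 120 mm. It seems to have started about 12 mm open. Its final place matches the fully open position, and it resisted there with about 40 N from the gripped rib. The last side view still showed it open.

**Alignment:** The first readings of the red mark and the shaft's flat differed by about 0.1 rad. I set the knob close to the red mark, and it went onto the shaft without noticeable resistance.

**Side force:** About 7–8 N of sideways force remained at the end while pressing.

**Bystanders:** I did not go near the tape, the wedge or the V-block. I did not photograph them again at the end.

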